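# Hang the scrap pan on the prep board and clear the board

### The arm

A 6-joint arm with a two-finger parallel gripper is mounted at the origin on the work surface. World frame = base frame: x ahead of the robot, y to its left, z up, the work surface at z = 0. Lengths are in m, angles in degrees, forces in N, time in s.
With the tool pointing down it reaches from about 0.375 to 0.9 m from the base axis. Payload 3.1 kg.
Tool frame: the origin (TCP) lies at the very end of the fingers, on their centre line; the grasp point (between the pads) lies 19 mm behind it (grasp_offset is the distance from the TCP to the grasp point, in m); z points along the fingers, y is the direction in which the jaws open and shut (so a half turn about z gives the same grasp; the last joint's range is limited). The gripper opens to 87 mm and grips with 3 to 60 N. Pads are 19 mm wide; open, the fingers measure 117 mm over their backs; the gripper's body (75 mm by 190 mm) begins 51 mm behind the grasp point.
Start: joints at [-74.742, 30.224, 82.088, -0, 67.689, -10.227], TCP at [0.269, -0.564, 0.223] pointing down, gripper open.
Joint ranges: [-176.69, 176.69], [-43.24, 126.21], [12.49, 139.97], [-82, 262], [0, 151.66], [-163.58, 163.58]. Speed limits (degrees/s): [159.86, 159.86, 180, 180, 180, 180].

### API

Orientations are given as a 3x3 rotation matrix whose columns are the frame's x, y, z axes.
In Python, from rig import * gives the robot as it stands. The module is installed in compiled form; this text tells all that it offers.
- The arm moves only by the tool play_rows, never from a script. Its argument "plan" is a list that holds one entry, the list of rows, each a list of 7 numbers: the shift along the world's x, y, z each as a share of 5 cm, from -1 to 1, then the turn, a rotation vector about the world's x, y, z each as a share of pi rad, from -1 to 1, then the gripper's target within -1 to 1 (fully open at 1, half-way at 0, shut at -1). A call has 1 to 12 rows; each row shifts and turns the commanded pose from where the row before left it; what a row does not reach is not made up. A row lasts 1/10 s, in which the tool goes at most 50 mm and 8.59 degrees, less where a joint would pass 70% of its speed; a pose out of reach is approached as far as the arm can. A call with a number of a shift or a turn outside -1 to 1 is refused whole. A call with a gripper value outside its range is refused whole. The fingers move at their own pace and stop on an object; the grip force is fixed at half the most. Time passes only in rows, so rows that do not move let the fingers close. It gives the time, the measured TCP pose, the force and the opening at its end, in the units of the state.
- read_state(): the state, without advancing time (a new reading comes with each control period).
- capture(name): name is "side" or "top"; returns the picture (480x640x3 uint8, red, green, blue); there is no depth.
- camera_params(name): a dict with "intrinsics" (3x3 intrinsics, pixels), "R" (3x3) and "t" (3): a world point X has camera coordinates R X + t. Camera axes: x right, y down, z forward; pixel columns grow to the right and rows downward; lengths in m; the calibration is good to about 2 mm. A picture is of the moment at which its call begins. camera_params takes no time and is no camera call.
- hand_in(): hands the job in, once; it reports no verdict.
The state is a dict: "time_s": time; "joint_positions": joint angles; "qvel": joint speeds; "tau": joint torques, N m; "position": TCP position; "tcp_rot": TCP orientation; "force": force on the tool from outside, world axes, zero at the start; "moment": the same for the moment, N m; "opening": opening from 0.0 (shut) to 1.0 (fully open).
Only numpy, scipy, OpenCV 4.12 (cv2) and the standard library are available. Lean on these libraries where they do the work, as an engineer would, in place of code of your own. Each camera call takes 0.05 s, during which the arm holds its last target. There are 200 camera calls.

### The job

Get the prep board ready for service: hook both bracket arms into the slotted legs under the board's front edge, press each one down until its catch springs out over it, and stand the scrap pan on the two arms, centred along the board. Then push all the vegetable ends off the board into the pan with the scraper, not by hand, and stand the scraper upright back in its tray. Don't disturb the jars, the can or the bowl.

Things in the scene. Friction and masses are not known exactly. Their poses are not given: they have to be found in the camera images.
- stand: Raised prep board on legs, fixed to the counter. Origin at counter level, midway between the outer faces of its two slotted steel front legs, which lie in the plane y = 0 at x = -65 and +65 mm. +y points from these legs back under the board, -y out over the open counter, where the brackets stick out; x runs along the board's front edge.
- board_mid (a point): Middle of the wooden board's top, 162 mm above the counter and 85 mm behind the leg faces (stand's +y). The stand's axes. The board is 206 mm (x) by 210 mm (y), 20 mm thick; its front edge overhangs the leg faces by 20 mm. Along its two sides run raised rails 10 mm wide and 12 mm high (186 mm clear between them); its front and back edges are open.
- seat_near (a point): Where the bottom of a seated bracket's back face belongs: on the face of the leg at stand x = -65 mm, 35 mm above the counter. The stand's axes. The leg is 36 mm wide, its slippery steel face 4 mm thick and hollow behind, with one column of two slots on its middle line, 10 mm wide, 15 to 39 mm and 47 to 71 mm above this point.
- seat_far (a point): The same point on the like leg at stand x = +65 mm. Either bracket fits either leg.
- catch_near (a joint): Sprung catch (m) of the leg at x = -65 mm: brass tongues on both sides of the slots, sticking 7 mm out of the face 96.5 to 104.5 mm above the counter. 0 = fully out; the back of a bracket being fitted pushes it in (2 to 5 N, 9 mm at most). Once the bracket is fully down it springs out to 0 over its top and locks it.
- catch_far (a joint): The same catch on the leg at x = +65 mm of the stand.
- bracket_a_mid (a point): Middle of loose steel bracket arm A (0.2 kg, the two are alike), 30 mm above its underside and 80 mm from its back face; it stands on its underside at the start. A bar 172 mm long, 30 mm wide, 60 mm tall; grasp it across the 30 mm. +y points to its back, z up. At its front end a toe 6 mm thick stands 11 mm above the top. Seated, its top is 95 mm above the counter.
- bracket_b_mid (a point): Middle of loose steel bracket arm B (0.2 kg, the two are alike), 30 mm above its underside and 80 mm from its back face; it stands on its underside at the start. A bar 172 mm long, 30 mm wide, 60 mm tall; grasp it across the 30 mm. +y points to its back, z up. At its front end a toe 6 mm thick stands 11 mm above the top. Seated, its top is 95 mm above the counter.
- bracket_a_back (a point): Bottom of bracket A's back face; goes to a seat point. On the back, mid-width, are two tabs 6 mm thick, 11 mm long: necks 15 to 23 and 47 to 55 mm up, each ending in a lip (5 mm thick) hanging 9 mm lower, 6 mm clear of the back. Hold 12 mm (9 to 15) above the seat, push the tabs in till back meets face, lower, then press the top near the leg with 10 to 15 N till home.
- bracket_b_back (a point): Bottom of bracket B's back face, as for A. A seated arm has a little play and its front end sags by about 0.05 rad.
- pan_bar (a point): Middle of the loose steel scrap pan's carrying bar, 50 mm above its underside (0.32 kg). Pan 200 (its x) x 130 mm, 40 mm deep, walls 3 mm. The bar runs along x across the mouth's middle, 12 mm wide, 8 mm thick. The pan stands flat on both seated arms, long side along the board, between board edge and toes: bar centred along the board, 86 to 101 mm out from the leg faces.
- tooltray: Shallow grey plastic tool tray, 180 x 90 mm, fixed to the counter; floor 3 mm thick, rim 14 mm high. Origin at the centre of its underside, x along its length. The scraper stands in it lengthwise at the start and belongs there.
- scraper_mid (a point): Middle of the board scraper (0.16 kg), half-way up, 38 mm above its bottom edge. A white plastic block 140 mm long (its x), 22 mm thick, 32 mm tall, with a black grip on top 112 mm long, 26 mm thick, from 30 to 76 mm above the bottom edge; grasp it across the 26 mm. It stands upright by itself.
- end1_mid (a point): Middle of a vegetable end: round carrot end, a disc 28 mm across and 20 mm thick, lying flat on the board at the start (None if absent).
- end2_mid (a point): Middle of a vegetable end: white radish offcut, a block 27 x 23 x 20 mm (long side along its x), lying flat on the board at the start (None if absent).
- end3_mid (a point): Middle of a vegetable end: round carrot end, a disc 28 mm across and 20 mm thick, lying flat on the board at the start (None if absent).
- end4_mid (a point): Middle of a vegetable end: white radish offcut, a block 27 x 23 x 20 mm (long side along its x), lying flat on the board at the start (None if absent).
- end5_mid (a point): Middle of a vegetable end: round carrot end, a disc 28 mm across and 20 mm thick, lying flat on the board at the start (None if absent).
- end6_mid (a point): Middle of a vegetable end: white radish offcut, a block 27 x 23 x 20 mm (long side along its x), lying flat on the board at the start (None if absent).
- jar1: Jar with a lid, 60 mm across, 85 mm tall. A bystander; leave it alone. Origin at the centre of its underside.
- jar2: Jar with a lid, 60 mm across, 85 mm tall. A bystander; leave it alone. Origin at the centre of its underside.
- can: Can, 66 mm across, 75 mm tall. A bystander; leave it alone. Origin at the centre of its underside.
- bowl: Small white bowl, 110 mm across. A bystander; leave it alone. Origin at the centre of its underside.

How it is judged:
By the outcome, as a careful person would: the job done as asked, in the order asked, and still so for the second after the job is handed in, with the robot touching nothing.
Of end1, end2, end3, end4, end5, end6 only 3 to 6 are there at a start; the rules pass over those that are not, and their reading is None.
At some moment in a run one of end1, end2, end3, end4, end5, end6 may be knocked a few centimetres aside while the robot is not near it.
It also fails if it takes over 208 s, if anything falls off the work surface, if the arm or the gripper's body presses on something with over 40 N, if the wrist force passes 120 N, or if a joint passes its speed limit or range.

## Working session

There is one attempt and no reset: what is moved stays moved. The work goes in short steps, Python scripts to look and compute and a tool call to move; the robot and the scene stay as the last step left them, time stands still between calls to the robot, and variables do not carry over. Pictures are saved under pics/ and viewed, about 12 in all and at most 16, crops included, and the job is handed in when it is done.

Besides the shell and the picture viewer there is one more tool, called after "Call:" in YAML: its name, and indented under it one key for each argument. play_rows: Moves the arm, as the interface text tells. Its arguments: {"type":"object","properties":{"plan":{"type":"array"}},"required":["plan"]}

```bash
mkdir -p pics
python3 - <<'E'
from rig import *
import cv2
for n in("top","side"):
    im=capture(n); cv2.imwrite(f"pics/{n}0.png",im[:,:,::-1])
    p=camera_params(n); print(n,p["intrinsics"],p["R"],p["t"], -p["R"].T@p["t"])
s=read_state(); print(s["position"],s["tcp_rot"],s["force"],s["time_s"],s["opening"])
E
```

```text
top [[516.1359993    0.         323.99107133]
 [  0.         516.1359993  240.13941973]
 [  0.           0.           1.        ]] [[-0.02363636 -0.99900092 -0.03792725]
 [-0.98489885  0.02977769 -0.17055071]
 [ 0.1715097   0.03332331 -0.9846187 ]] [-0.00190973  0.54474273  1.04497059] [ 0.35724875 -0.05295088  1.12173141]
side [[528.67252732   0.         311.24543744]
 [  0.         528.67252732 238.46352528]
 [  0.           0.           1.        ]] [[-0.98840804 -0.15112168  0.01455311]
 [-0.09415941  0.53499435 -0.8395922 ]
 [ 0.11909475 -0.83122999 -0.54302224]] [0.54913618 0.1581522  1.05776658] [0.43168768 0.87762315 0.69918249]
[ 0.26875463 -0.56352179  0.2216488 ] [[ 9.02715312e-01  4.30238054e-01 -5.30486820e-04]
 [ 4.30238231e-01 -9.02713283e-01  1.94768348e-03]
 [ 3.59090049e-04 -1.98643941e-03 -9.99997963e-01]] [-1.1720169  -0.09567467 -0.01849385] 0.1 1.0064984096659353
```

View pics/top0.png

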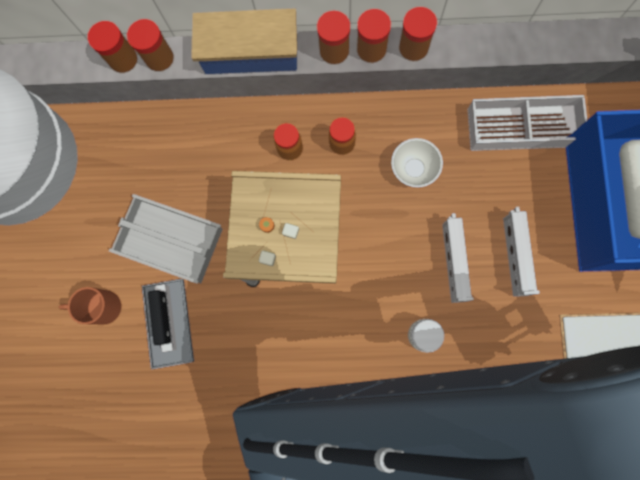

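View pics/side0.png

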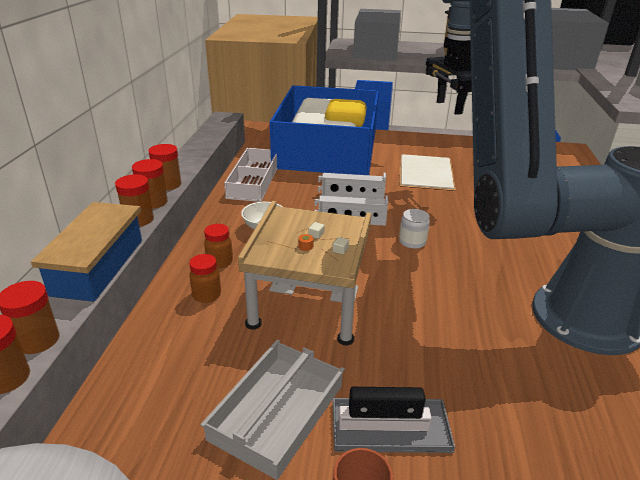

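```bash
cat > h.py <<'E'
import cv2, numpy as np
from scipy.optimize import least_squares
from rig import *
CP={n:camera_params(n) for n in("top","side")}
def proj(n,X):
    p=CP[n]; c=np.atleast_2d(X)@np.asarray(p["R"]).T+p["t"]; u=c@np.asarray(p["intrinsics"]).T
    return u[:,:2]/u[:,2:]
def ray(n,uv,z):
    p=CP[n]; R=np.asarray(p["R"]); C=-R.T@p["t"]
    d=R.T@np.linalg.solve(p["intrinsics"],[uv[0],uv[1],1]); return C+d*(z-C[2])/d[2]
def crop(im,x0,y0,w,h,k):
    c=cv2.resize(im[y0:y0+h,x0:x0+w],None,fx=k,fy=k,interpolation=cv2.INTER_CUBIC)
    s=20
    for x in range((x0//s+1)*s,x0+w,s):
        cv2.line(c,((x-x0)*k,0),((x-x0)*k,6),(255,0,0),1); cv2.putText(c,str(x),((x-x0)*k+2,14),0,.4,(255,0,0),1)
    for y in range((y0//s+1)*s,y0+h,s):
        cv2.line(c,(0,(y-y0)*k),(6,(y-y0)*k),(255,0,0),1); cv2.putText(c,str(y),(8,(y-y0)*k+4),0,.4,(255,0,0),1)
    return c
def save(name,*cs):
    H=max(c.shape[0] for c in cs)
    m=np.hstack([cv2.copyMakeBorder(c,0,H-c.shape[0],0,4,0) for c in cs]); print(m.shape)
    cv2.imwrite(f"pics/{name}.png",m[:,:,::-1])
def fit(obs,x0):
    """obs: list of (cam,(u,v),(lx,ly,lz)); planar pose x,y,yaw"""
    def r(q):
        c,s=np.cos(q[2]),np.sin(q[2]); o=[]
        for n,uv,l in obs:
            X=[q[0]+c*l[0]-s*l[1],q[1]+s*l[0]+c*l[1],l[2]]; o+=list(proj(n,X)[0]-uv)
        return np.array(o)
    f=least_squares(r,x0,loss="soft_l1"); return f.x,r(f.x).reshape(-1,2).round(1)
E
python3 - <<'E'
from h import *
t=cv2.imread("pics/top0.png")[:,:,::-1].copy(); s=cv2.imread("pics/side0.png")[:,:,::-1].copy()
save("a",crop(t,215,160,135,130,3),crop(t,435,200,110,112,3))
save("b",crop(t,100,185,130,190,3),crop(s,310,165,95,65,4))
E
```

```text
(390, 743, 3)
(570, 778, 3)
```

View pics/a.png

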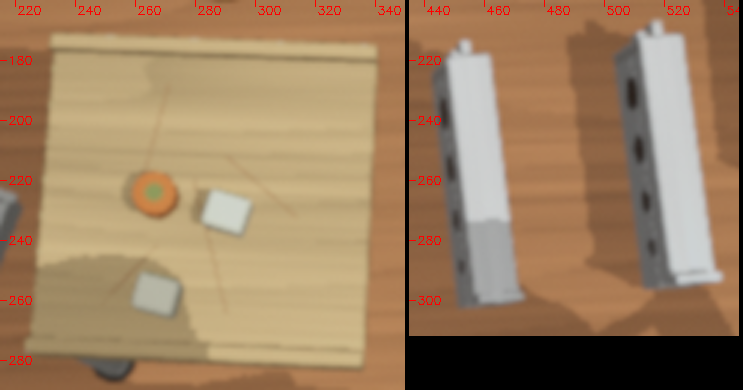

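View pics/b.png

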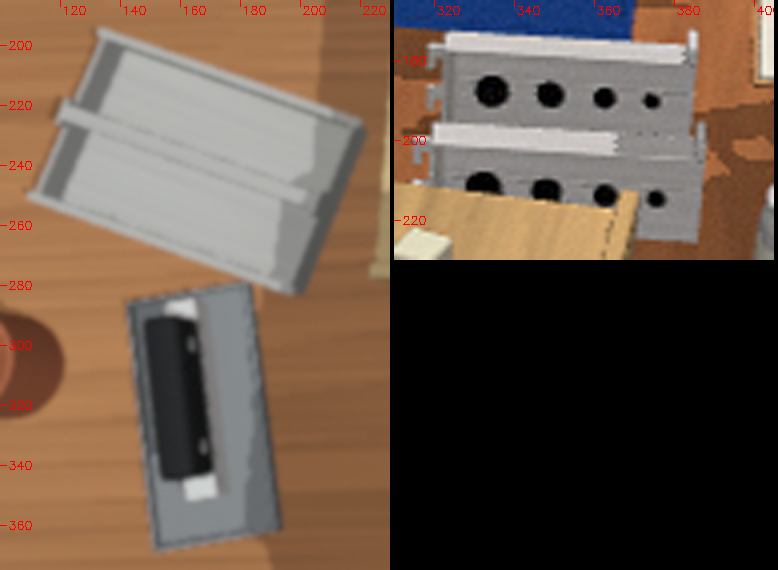

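```bash
cat > m0.py <<'E'
from h import *
A=lambda x,y:(215+(x+.5)/3-.5,160+(y+.5)/3-.5)
K=lambda x,y:(435+(x-408.5)/3-.5,200+(y+.5)/3-.5)
P=lambda x,y:(100+(x+.5)/3-.5,185+(y+.5)/3-.5)
S=lambda x,y:(310+(x-393.5)/4-.5,165+(y+.5)/4-.5)
def go(n,obs,x0):
    q,r=fit(obs,x0); print(n,q[:2].round(4),np.degrees(q[2]).round(2),r.tolist()); return q
T="top"
st=go("stand",[(T,A(377,45),(.103,-.02,.174)),(T,A(362,366),(-.103,-.02,.174)),(T,A(51,34),(.103,.19,.174)),(T,A(24,353),(-.103,.19,.174)),
 (T,A(377,59),(.093,-.02,.174)),(T,A(52,49),(.093,.19,.174))],[.5,0,0])
h=lambda y,z,l:(l*.015,y,z)
L=go("L",[(T,K(447,53),h(.08,.06,-1)),(T,K(491,53),h(.08,.06,1)),(T,K(475,303),h(-.092,.071,-1)),(T,K(524,297),h(-.092,.071,1)),
 ("side",S(432,149),h(.08,.06,-1)),("side",S(697,242),h(-.092,0,-1))],[.45,-.3,-1.57])
R=go("R",[(T,K(638,35),h(.08,.06,-1)),(T,K(683,35),h(.08,.06,1)),(T,K(671,280),h(-.092,.071,-1)),(T,K(723,272),h(-.092,.071,1)),
 ("side",S(446,50),h(.08,.06,-1))],[.45,-.4,-1.57])
p=go("pan",[(T,P(100,28),(-.1,.065,.04)),(T,P(366,122),(.1,.065,.04)),(T,P(298,294),(.1,-.065,.04)),(T,P(27,197),(-.1,-.065,.04)),
 (T,P(68,98),(-.1,.006,.054)),(T,P(57,122),(-.1,-.006,.054))],[.45,.3,-1.57])
t=go("tray",[(T,P(125,302),(.09,.045,.014)),(T,P(248,283),(.09,-.045,.014)),(T,P(282,530),(-.09,-.045,.014)),(T,P(155,550),(-.09,.045,.014))],[.3,.3,0])
s=go("scr",[(T,P(145,318),(.056,.013,.076)),(T,P(163,481),(-.056,.013,.076)),(T,P(165,303),(.07,.011,.032)),(T,P(217,495),(-.07,-.011,.032)),(T,P(186,501),(-.07,.011,.032))],[.3,.3,0])
for n,c in(("rad1",(229,210)),("rad2",(158,293)),("car",(153,193))):
    X=ray(T,A(*c),.182); c_,s_=np.cos(st[2]),np.sin(st[2]); d=X[:2]-st[:2]; print(n,X.round(4),"stand",np.round([c_*d[0]+s_*d[1],-s_*d[0]+c_*d[1]],4))
E
python3 m0.py
```

```text
stand [ 0.547  -0.0282] -4.11 [[0.3, -0.2], [0.5, 0.8], [-0.2, -0.4], [0.1, 0.1], [0.1, 0.2], [-1.0, -0.4]]
L [ 0.5018 -0.2938] -87.54 [[-0.0, 0.8], [-0.2, -0.3], [1.0, -0.2], [-0.4, 0.8], [-1.0, -1.1], [-0.3, 0.9]]
R [ 0.5121 -0.4258] -88.08 [[0.2, -0.2], [-0.2, -1.1], [1.3, 0.6], [-0.9, 2.4], [-1.4, 0.1]]
pan [0.5611 0.3259] -111.3 [[2.1, 1.3], [-2.6, -0.2], [-2.7, -0.8], [2.6, 0.2], [-0.6, 1.4], [0.8, -1.4]]
tray [0.3805 0.3255] 8.85 [[0.3, -0.0], [-0.1, -1.2], [-0.4, 0.0], [0.1, 1.0]]
scr [0.3919 0.3268] 7.81 [[-0.7, -0.2], [-1.2, 0.5], [0.6, -0.3], [0.5, 0.1], [0.5, -0.2]]
rad1 [0.5426 0.0398 0.182 ] stand [-0.0093  0.0675]
rad2 [0.4919 0.0843 0.182 ] stand [-0.063   0.1082]
car [0.5548 0.0871 0.182 ] stand [-0.0005  0.1155]
```

```bash
cat >> m0.py <<'E'
print("--")
pts=[ray(T,P(*c),.04)[:2] for c in((100,28),(366,122),(298,294),(27,197))]
print(np.round(pts,4),[np.linalg.norm(pts[i]-pts[(i+1)%4]).round(4) for i in range(4)],np.mean(pts,0))
print(ray(T,P(63,110),.054),ray(T,P(304,198),.054))
E
python3 m0.py | sed -n '/--/,$p'
```

```text
--
[[0.661  0.4003]
 [0.5847 0.2035]
 [0.4623 0.2506]
 [0.5374 0.4485]] [np.float64(0.2111), np.float64(0.1312), np.float64(0.2117), np.float64(0.1327)] [0.56136995 0.32576218]
[0.59740817 0.41890835 0.054     ] [0.52852666 0.2436669  0.054     ]
```

Call:
play_rows:
  plan:
    - [[0.466,0.539,-0.143,0,0,-0.0128,1],[0.466,0.539,-0.143,0,0,-0.0128,1],[0.466,0.539,-0.143,0,0,-0.0128,1],[0.466,0.539,-0.143,0,0,-0.0128,1],[0.466,0.539,-0.143,0,0,-0.0128,1],[0.466,0.539,-0.143,0,0,-0.0128,1],[0.466,0.539,-0.143,0,0,-0.0128,1],[0.466,0.539,-0.143,0,0,-0.0128,1],[0.466,0.539,-0.143,0,0,-0.0128,1],[0.466,0.539,-0.143,0,0,-0.0128,1],[0,0,0,0,0,0,1],[0,0,0,0,0,0,1]]

```text
time_s: 1.3
position: [0.502, -0.2938, 0.1505]
tcp_rot: [[0.999, 0.045, -0.001], [0.045, -0.999, 0.0], [-0.001, -0.001, -1.0]]
force: [-0.7, 0.2, 0.4]
opening: 1.003
```

Call:
play_rows:
  plan:
    - [[0,0,-0.448,0,0,0,1],[0,0,-0.448,0,0,0,1],[0,0,-0.448,0,0,0,1],[0,0,-0.448,0,0,0,1],[0,0,-0.448,0,0,0,1],[0,0,-0.448,0,0,0,1],[0,0,0,0,0,0,-1],[0,0,0,0,0,0,-1],[0,0,0,0,0,0,-1],[0,0,0,0,0,0,-1],[0,0,0,0,0,0,-1],[0,0,0,0,0,0,-1]]

```text
time_s: 2.5
position: [0.5023, -0.2949, 0.0174]
tcp_rot: [[0.999, 0.043, 0.001], [0.043, -0.999, -0.001], [0.001, 0.001, -1.0]]
force: [0.4, 0.1, -0.1]
opening: 0.538
```

Call:
play_rows:
  plan:
    - [[0,0,0,0,0,0,-1],[0,0,0,0,0,0,-1],[0,0,0,0,0,0,-1],[0,0,0,0,0,0,-1]]

```text
time_s: 2.9
position: [0.5021, -0.2946, 0.0168]
tcp_rot: [[0.999, 0.043, 0.0], [0.043, -0.999, -0.0], [0.0, 0.0, -1.0]]
force: [0.5, 0.3, 1.4]
opening: 0.341
```

Call:
play_rows:
  plan:
    - [[0,0,0.48,0,0,0,-1],[0,0,0.48,0,0,0,-1],[0,0,0.48,0,0,0,-1],[0,0,0.48,0,0,0,-1],[0,0,0.48,0,0,0,-1],[0,0,0,0,0,0,-1]]

```text
time_s: 3.5
position: [0.5036, -0.296, 0.1393]
tcp_rot: [[0.999, 0.043, 0.005], [0.043, -0.999, -0.004], [0.005, 0.004, -1.0]]
force: [0.7, -1.0, -1.9]
opening: 0.338
```

Call:
play_rows:
  plan:
    - [[-0.0554,0.323,0,0,0,0.0463,-1],[-0.0554,0.323,0,0,0,0.0463,-1],[-0.0554,0.323,0,0,0,0.0463,-1],[-0.0554,0.323,0,0,0,0.0463,-1],[-0.0554,0.323,0,0,0,0.0463,-1],[-0.0554,0.323,0,0,0,0.0463,-1],[-0.0554,0.323,0,0,0,0.0463,-1],[-0.0554,0.323,0,0,0,0.0463,-1],[-0.0554,0.323,0,0,0,0.0463,-1],[-0.0554,0.323,0,0,0,0.0463,-1],[0,0,0,0,0,0,-1],[0,0,0,0,0,0,-1]]

```text
time_s: 4.7
position: [0.4745, -0.1345, 0.1356]
tcp_rot: [[0.072, 0.997, 0.0], [0.997, -0.072, -0.003], [-0.003, 0.0, -1.0]]
force: [0.2, -3.4, -3.2]
opening: 0.347
```

Call:
play_rows:
  plan:
    - [[0,0,-0.295,0,0,0,-1],[0,0,-0.295,0,0,0,-1],[0,0,-0.295,0,0,0,-1],[0,0,-0.295,0,0,0,-1],[0,0,-0.295,0,0,0,-1],[0,0,0,0,0,0,-1],[0,0,0,0,0,0,-1],[0,0,0,0,0,0,-1]]

```text
time_s: 5.5
position: [0.4743, -0.1332, 0.063]
tcp_rot: [[0.073, 0.997, 0.0], [0.997, -0.073, -0.0], [-0.0, 0.0, -1.0]]
force: [0.4, -0.4, -1.5]
opening: 0.342
```

Run:
```python
from h import *
s=capture("side");t=capture("top"); st=read_state(); print(st["position"],st["force"],st["moment"])
cv2.imwrite("pics/s1r.png",s[:,:,::-1]);cv2.imwrite("pics/t1r.png",t[:,:,::-1])
save("s1",crop(t,300,170,130,145,3),crop(s,235,165,130,130,3))
```

```text
[ 0.47460151 -0.13331875  0.06340828] [-0.67392577 -0.8108227  -1.44695172] [-0.03312585 -0.09672945  0.0132281 ]
(435, 788, 3)
```

View pics/s1.png

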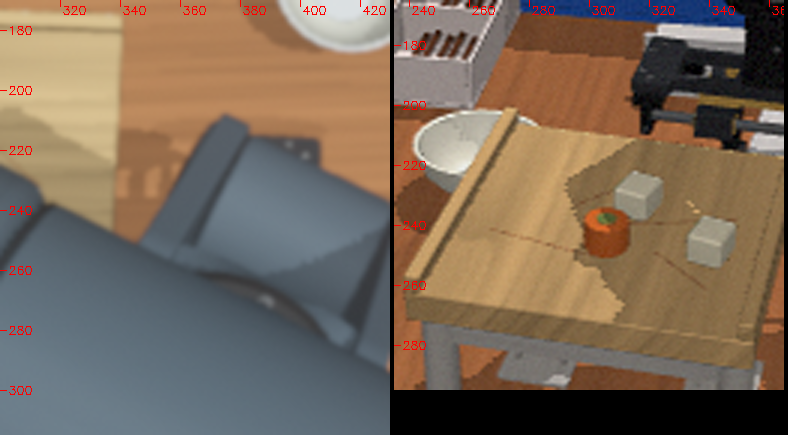

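Call:
play_rows:
  plan:
    - [[0.0043,0.06,0,0,0,0,-1],[0.0043,0.06,0,0,0,0,-1],[0.0043,0.06,0,0,0,0,-1],[0.0043,0.06,0,0,0,0,-1],[0.0043,0.06,0,0,0,0,-1],[0.0043,0.06,0,0,0,0,-1],[0,0,0,0,0,0,-1]]

```text
time_s: 6.3
position: [0.4754, -0.1146, 0.0629]
tcp_rot: [[0.073, 0.997, -0.0], [0.997, -0.073, 0.0], [0.0, -0.0, -1.0]]
force: [0.6, 0.8, -1.9]
opening: 0.348
```

Call:
play_rows:
  plan:
    - [[0.0022,0.03,0,0,0,0,-1],[0.0022,0.03,0,0,0,0,-1],[0.0022,0.03,0,0,0,0,-1],[0,0,0,0,0,0,-1]]

```text
time_s: 6.7
position: [0.476, -0.1109, 0.0629]
tcp_rot: [[0.073, 0.997, 0.0], [0.997, -0.073, -0.001], [-0.001, 0.0, -1.0]]
force: [-0.7, -1.7, -1.4]
opening: 0.343
```

Call:
play_rows:
  plan:
    - [[0.0022,0.03,0,0,0,0,-1],[0.0022,0.03,0,0,0,0,-1],[0,0,0,0,0,0,-1]]

```text
time_s: 7.0
position: [0.4763, -0.1079, 0.0629]
tcp_rot: [[0.073, 0.997, 0.0], [0.997, -0.073, -0.001], [-0.001, 0.0, -1.0]]
force: [-0.1, -2.3, -1.6]
opening: 0.343
```

Call:
play_rows:
  plan:
    - [[0.0022,0.03,0,0,0,0,-1],[0.0022,0.03,0,0,0,0,-1],[0,0,0,0,0,0,-1]]

```text
time_s: 7.3
position: [0.4765, -0.1048, 0.0629]
tcp_rot: [[0.073, 0.997, 0.0], [0.997, -0.073, -0.001], [-0.001, 0.001, -1.0]]
force: [-1.2, -4.6, -2.2]
opening: 0.342
```

Call:
play_rows:
  plan:
    - [[0.0022,0.03,0,0,0,0,-1],[0.0015,0.02,0,0,0,0,-1],[0,0,0,0,0,0,-1]]

```text
time_s: 7.6
position: [0.4776, -0.1037, 0.0632]
tcp_rot: [[0.072, 0.997, 0.002], [0.997, -0.072, -0.003], [-0.003, 0.002, -1.0]]
force: [-1.7, -8.4, -1.9]
opening: 0.344
```

Call:
play_rows:
  plan:
    - [[0,0,-0.04,0,0,0,-1],[0,0,-0.04,0,0,0,-1],[0,0,-0.04,0,0,0,-1],[0,0,0,0,0,0,-1]]

```text
time_s: 8.0
position: [0.4779, -0.1036, 0.0573]
tcp_rot: [[0.073, 0.997, 0.003], [0.997, -0.073, -0.002], [-0.002, 0.003, -1.0]]
force: [0.2, -8.1, -1.1]
opening: 0.343
```

Call:
play_rows:
  plan:
    - [[0,0,-0.03,0,0,0,-1],[0,0,-0.03,0,0,0,-1],[0,0,0,0,0,0,-1]]

```text
time_s: 8.3
position: [0.478, -0.1036, 0.0543]
tcp_rot: [[0.073, 0.997, 0.003], [0.997, -0.073, -0.002], [-0.002, 0.003, -1.0]]
force: [-0.6, -7.6, -1.3]
opening: 0.343
```

Call:
play_rows:
  plan:
    - [[0,0,-0.03,0,0,0,-1],[0,0,-0.03,0,0,0,-1],[0,0,0,0,0,0,-1]]

```text
time_s: 8.6
position: [0.4783, -0.1036, 0.0516]
tcp_rot: [[0.074, 0.997, 0.004], [0.997, -0.074, -0.002], [-0.002, 0.004, -1.0]]
force: [-0.6, -7.2, 1.1]
opening: 0.341
```

Call:
play_rows:
  plan:
    - [[0,0,-0.03,0,0,0,-1],[0,0,-0.03,0,0,0,-1],[0,0,0,0,0,0,-1],[0,0,0,0,0,0,-1]]

```text
time_s: 9.0
position: [0.4789, -0.1041, 0.0493]
tcp_rot: [[0.074, 0.997, 0.005], [0.997, -0.074, -0.003], [-0.003, 0.006, -1.0]]
force: [-1.2, -8.3, 5.7]
opening: 0.343
```

Call:
play_rows:
  plan:
    - [[0,0,-0.04,0,0,0,-1],[0,0,-0.02,0,0,0,-1],[0,0,0,0,0,0,-1],[0,0,0,0,0,0,-1]]

```text
time_s: 9.4
position: [0.4791, -0.1046, 0.0468]
tcp_rot: [[0.073, 0.997, 0.006], [0.997, -0.073, -0.004], [-0.004, 0.006, -1.0]]
force: [-1.6, -9.8, 9.6]
opening: 0.344
```

Call:
play_rows:
  plan:
    - [[0,0,0.04,0,0,0,-1],[0,0,0,0,0,0,0.6],[0,0,0,0,0,0,0.6],[0,0,0,0,0,0,0.6],[0,0,0,0,0,0,0.6],[0,0,0.1,0,0,0,0.6],[0,-0.1,0.4,0,0,0,0.6],[0,-0.2,0.4,0,0,0,0.6],[0,-0.2,0.4,0,0,0,0.6],[0,-0.2,0.4,0,0,0,0.6],[0,0,0.4,0,0,0,0.6],[0,0,0,0,0,0,0.6]]

```text
time_s: 10.6
position: [0.4781, -0.1381, 0.1544]
tcp_rot: [[0.074, 0.997, 0.005], [0.997, -0.074, -0.003], [-0.002, 0.005, -1.0]]
force: [-0.3, 0.4, -0.1]
opening: 0.8
```

Call:
play_rows:
  plan:
    - [[0,-1,0.6,0,0,0,0],[0,-1,0.6,0,0,0,0],[0,-1,0,0,0,0,0],[0,-1,0,0,0,0,0],[0,-1,0,0,0,0,-1],[0,0,0,0,0,0,-1]]

```text
time_s: 11.2
position: [0.4765, -0.3797, 0.2025]
tcp_rot: [[0.079, 0.997, 0.002], [0.997, -0.079, -0.005], [-0.004, 0.002, -1.0]]
force: [-0.5, 0.3, -1.2]
opening: 0.397
```

Run:
```python
from h import *
s=capture("side");t=capture("top"); st=read_state(); print(st["position"],st["force"],st["opening"])
cv2.imwrite("pics/s2r.png",s[:,:,::-1]);cv2.imwrite("pics/t2r.png",t[:,:,::-1])
save("s2",crop(t,325,200,120,120,3),crop(s,260,180,140,120,3))
```

```text
[ 0.47561004 -0.37305619  0.20175841] [-0.43097151  0.55085131 -0.42753031] 0.31594239462975043
(360, 788, 3)
```

View pics/s2.png

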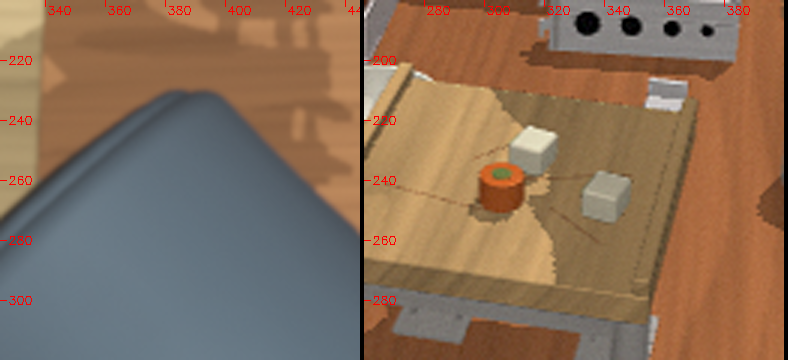

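Call:
play_rows:
  plan:
    - [[0.0135,0.78,0,0.0347,0,0,-1],[0.0135,0.78,0,0.0347,0,0,-1],[0.0135,0.78,0,0.0347,0,0,-1],[0.0135,0.78,0,0.0347,0,0,-1],[0.0135,0.78,-0.3,0,0,0,-1],[0.0135,0.78,-0.3,0,0,0,-1],[0.0135,0.78,-0.3,0,0,0,-1],[0.0135,0.78,-0.3,0,0,0,-1],[0,0,0,0,0,0,-1],[0,0,0,0,0,0,-1]]

```text
time_s: 12.3
position: [0.4812, -0.0595, 0.1435]
tcp_rot: [[0.071, 0.997, -0.003], [0.904, -0.063, 0.423], [0.422, -0.032, -0.906]]
force: [-0.2, 0.1, -1.1]
opening: 0.007
```

Run:
```python
from h import *
o=np.array([.547,-.0282]);a=np.radians(-4.11)
W=lambda x,y,z:[*(o+[np.cos(a)*x-np.sin(a)*y,np.sin(a)*x+np.cos(a)*y]),z]
for dx in(0,.002):
  for dz in(0,.012): print(dx,dz,proj("side",[W(-.065+s*.015+dx,-.172,.106-.0086+dz) for s in(-1,1)]).round(1).tolist())
print("obs",[(260+(650-364)/3,180+76/3),(260+(688-364)/3,180+82/3)])
s=read_state();print(s["position"],s["force"],s["opening"])
```

```text
0 0 [[367.7, 208.0], [354.8, 206.4]]
0 0.012 [[368.1, 203.5], [355.1, 201.9]]
0.002 0 [[366.8, 207.9], [354.0, 206.3]]
0.002 0.012 [[367.2, 203.4], [354.3, 201.8]]
obs [(355.3333333333333, 205.33333333333334), (368.0, 207.33333333333334)]
[ 0.48119685 -0.05952096  0.1435431 ] [-0.15001052  0.0645358  -1.06874782] 0.007310777177376951
```

Call:
play_rows:
  plan:
    - [[0,0,-0.17,0,0,0,-1],[0,0,-0.17,0,0,0,-1],[0,0,-0.17,0,0,0,-1],[0,0,-0.17,0,0,0,-1],[0,0,-0.05,0,0,0,-1],[0,0,0,0,0,0,-1]]

```text
time_s: 12.9
position: [0.4815, -0.0609, 0.1062]
tcp_rot: [[0.075, 0.997, -0.001], [0.904, -0.067, 0.423], [0.422, -0.032, -0.906]]
force: [0.5, 0.5, 0.5]
opening: 0.009
```

Call:
play_rows:
  plan:
    - [[0,0,-0.04,0,0,0,-1],[0,0,-0.04,0,0,0,-1],[0,0,-0.04,0,0,0,-1],[0,0,0,0,0,0,-1]]

```text
time_s: 13.3
position: [0.4818, -0.0608, 0.1008]
tcp_rot: [[0.073, 0.997, -0.0], [0.904, -0.066, 0.422], [0.421, -0.031, -0.906]]
force: [0.2, 0.2, -0.3]
opening: 0.008
```

Call:
play_rows:
  plan:
    - [[0,0,-0.04,0,0,0,-1],[0,0,-0.04,0,0,0,-1],[0,0,0,0,0,0,-1]]

```text
time_s: 13.6
position: [0.4821, -0.0609, 0.0969]
tcp_rot: [[0.074, 0.997, 0.0], [0.904, -0.067, 0.423], [0.421, -0.031, -0.906]]
force: [0.7, -0.1, 2.4]
opening: 0.008
```

Call:
play_rows:
  plan:
    - [[0,0,-0.04,0,0,0,-1],[0,0,0,0,0,0,-1]]

```text
time_s: 13.8
position: [0.4825, -0.0611, 0.0962]
tcp_rot: [[0.073, 0.997, 0.001], [0.904, -0.067, 0.423], [0.422, -0.03, -0.906]]
force: [-1.3, -2.2, 11.2]
opening: 0.007
```

Call:
play_rows:
  plan:
    - [[0,0,-0.02,0,0,0,-1],[0,0,0,0,0,0,-1]]

```text
time_s: 14.0
position: [0.4826, -0.0612, 0.0959]
tcp_rot: [[0.073, 0.997, 0.002], [0.904, -0.067, 0.423], [0.422, -0.029, -0.906]]
force: [-1.1, -3.2, 17.3]
opening: 0.004
```

Call:
play_rows:
  plan:
    - [[0,0,0.1,0,0,0,-1],[0,0,0.5,0,0,0,-1],[0,0,0.5,0,0,0,-1],[0,-0.5,0.5,0,0,0,-1],[0,-0.8,0.5,0,0,0,-1],[0,-0.8,0,0,0,0,1],[0,-0.8,0,0,0,0,1],[0,-0.8,0,-0.0347,0,0,1],[0,-0.8,0,-0.0347,0,0,1],[0,-0.8,0,-0.0347,0,0,1],[0,-0.6,0,-0.0347,0,0,1],[0,0,0,0,0,0,1]]

```text
time_s: 15.2
position: [0.4819, -0.3567, 0.199]
tcp_rot: [[0.074, 0.997, 0.0], [0.997, -0.074, -0.001], [-0.001, 0.0, -1.0]]
force: [0.3, 0.6, 0.3]
opening: 0.559
```

Call:
play_rows:
  plan:
    - [[0.0604,-0.138,-0.098,0,0,-0.0466,1],[0.0604,-0.138,-0.098,0,0,-0.0466,1],[0.0604,-0.138,-0.098,0,0,-0.0466,1],[0.0604,-0.138,-0.098,0,0,-0.0466,1],[0.0604,-0.138,-0.098,0,0,-0.0466,1],[0.0604,-0.138,-0.098,0,0,-0.0466,1],[0.0604,-0.138,-0.098,0,0,-0.0466,1],[0.0604,-0.138,-0.098,0,0,-0.0466,1],[0.0604,-0.138,-0.098,0,0,-0.0466,1],[0.0604,-0.138,-0.098,0,0,-0.0466,1],[0,0,0,0,0,0,1],[0,0,0,0,0,0,1]]

```text
time_s: 16.4
position: [0.5117, -0.4236, 0.1492]
tcp_rot: [[0.999, 0.036, -0.001], [0.036, -0.999, 0.003], [-0.001, -0.003, -1.0]]
force: [0.1, -0.5, 0.4]
opening: 1.001
```

Call:
play_rows:
  plan:
    - [[0,0,-0.448,0,0,0,1],[0,0,-0.448,0,0,0,1],[0,0,-0.448,0,0,0,1],[0,0,-0.448,0,0,0,1],[0,0,-0.448,0,0,0,1],[0,0,-0.44,0,0,0,1],[0,0,0,0,0,0,-1],[0,0,0,0,0,0,-1],[0,0,0,0,0,0,-1],[0,0,0,0,0,0,-1],[0,0,0,0,0,0,-1],[0,0,0,0,0,0,-1]]

```text
time_s: 17.6
position: [0.5124, -0.4252, 0.0167]
tcp_rot: [[0.999, 0.033, 0.001], [0.033, -0.999, -0.001], [0.001, 0.001, -1.0]]
force: [0.0, -0.3, 0.5]
opening: 0.541
```

Call:
play_rows:
  plan:
    - [[0,0,0,0,0,0,-1],[0,0,0,0,0,0,-1],[0,0,0,0,0,0,-1],[0,0,0,0,0,0,-1]]

```text
time_s: 18.0
position: [0.5123, -0.4255, 0.0161]
tcp_rot: [[0.999, 0.033, 0.001], [0.033, -0.999, -0.001], [0.001, 0.001, -1.0]]
force: [1.0, -1.1, 1.7]
opening: 0.342
```

Call:
play_rows:
  plan:
    - [[0,0,0.5,0,0,0,-1],[0,0,0.5,0,0,0,-1],[0,0,0.5,0,0,0,-1],[0,0,0.5,0,0,0,-1],[0,0,0.5,0,0,0,-1],[0,0,0,0,0,0,-1]]

```text
time_s: 18.6
position: [0.5137, -0.4263, 0.1441]
tcp_rot: [[0.999, 0.033, 0.005], [0.033, -0.999, -0.005], [0.004, 0.005, -1.0]]
force: [0.1, -1.0, -2.1]
opening: 0.338
```

Call:
play_rows:
  plan:
    - [[0.185,0.566,0,0,0,0.0467,-1],[0.185,0.566,0,0,0,0.0467,-1],[0.185,0.566,0,0,0,0.0467,-1],[0.185,0.566,0,0,0,0.0467,-1],[0.185,0.566,0,0,0,0.0467,-1],[0.185,0.566,0,0,0,0.0467,-1],[0.185,0.566,0,0,0,0.0467,-1],[0.185,0.566,0,0,0,0.0467,-1],[0.185,0.566,0,0,0,0.0467,-1],[0.185,0.566,0,0,0,0.0467,-1],[0,0,0,0,0,0,-1],[0,0,0,0,0,0,-1]]

```text
time_s: 19.8
position: [0.6038, -0.1408, 0.1391]
tcp_rot: [[0.07, 0.998, -0.003], [0.998, -0.07, 0.002], [0.001, -0.003, -1.0]]
force: [0.2, 0.2, -1.4]
opening: 0.341
```

Run:
```python
from h import *
print([ray("top",c,.045).round(3) for c in((392,160),(442,165),(416,140),(415,187))])
s=read_state();print(s["position"],s["force"])
```

```text
[array([ 0.716, -0.168,  0.045]), array([ 0.701, -0.275,  0.045]), array([ 0.76 , -0.222,  0.045]), array([ 0.654, -0.214,  0.045])]
[ 0.60379389 -0.14078558  0.13911477] [ 0.19529607  0.1697756  -1.38888044]
```

Call:
play_rows:
  plan:
    - [[0,0,-0.306,0,0,0,-1],[0,0,-0.306,0,0,0,-1],[0,0,-0.306,0,0,0,-1],[0,0,-0.306,0,0,0,-1],[0,0,-0.306,0,0,0,-1],[0.01,0,0,0,0,0,-1],[0,0,0,0,0,0,-1],[0,0,0,0,0,0,-1]]

```text
time_s: 20.6
position: [0.6057, -0.1421, 0.0649]
tcp_rot: [[0.07, 0.998, 0.001], [0.998, -0.07, -0.0], [-0.0, 0.001, -1.0]]
force: [0.0, 0.2, -2.3]
opening: 0.336
```

Call:
play_rows:
  plan:
    - [[0.0043,0.06,0,0,0,0,-1],[0.0043,0.06,0,0,0,0,-1],[0.0043,0.06,0,0,0,0,-1],[0.0043,0.06,0,0,0,0,-1],[0.0043,0.06,0,0,0,0,-1],[0,0,0,0,0,0,-1]]

```text
time_s: 21.2
position: [0.6061, -0.1263, 0.0643]
tcp_rot: [[0.07, 0.998, -0.0], [0.998, -0.07, 0.0], [0.0, -0.0, -1.0]]
force: [-0.2, -0.2, -1.7]
opening: 0.342
```

Call:
play_rows:
  plan:
    - [[0.0022,0.03,0,0,0,0,-1],[0.0022,0.03,0,0,0,0,-1],[0.0022,0.03,0,0,0,0,-1],[0,0,0,0,0,0,-1]]

```text
time_s: 21.6
position: [0.6065, -0.1222, 0.0643]
tcp_rot: [[0.07, 0.998, -0.0], [0.998, -0.07, 0.0], [0.0, -0.0, -1.0]]
force: [-0.4, -0.1, -1.3]
opening: 0.342
```

Call:
play_rows:
  plan:
    - [[0.0022,0.03,0,0,0,0,-1],[0.0022,0.03,0,0,0,0,-1],[0.0022,0.03,0,0,0,0,-1],[0,0,0,0,0,0,-1]]

```text
time_s: 22.0
position: [0.6068, -0.1176, 0.0643]
tcp_rot: [[0.07, 0.998, -0.0], [0.998, -0.07, 0.0], [0.0, -0.0, -1.0]]
force: [0.1, 0.2, -2.3]
opening: 0.342
```

Call:
play_rows:
  plan:
    - [[0.0022,0.03,0,0,0,0,-1],[0.0022,0.03,0,0,0,0,-1],[0,0,0,0,0,0,-1]]

```text
time_s: 22.3
position: [0.6071, -0.1153, 0.0644]
tcp_rot: [[0.07, 0.998, 0.0], [0.998, -0.07, -0.001], [-0.001, 0.0, -1.0]]
force: [-0.5, -1.9, -2.0]
opening: 0.347
```

Call:
play_rows:
  plan:
    - [[0.0022,0.03,0,0,0,0,-1],[0.0022,0.03,0,0,0,0,-1],[0,0,0,0,0,0,-1]]

```text
time_s: 22.6
position: [0.6073, -0.1122, 0.0644]
tcp_rot: [[0.07, 0.998, 0.0], [0.998, -0.07, -0.001], [-0.001, 0.0, -1.0]]
force: [-0.6, -4.4, -2.1]
opening: 0.342
```

Call:
play_rows:
  plan:
    - [[0.0015,0.02,0,0,0,0,-1],[0.0015,0.02,0,0,0,0,-1],[0,0,0,0,0,0,-1]]

```text
time_s: 22.9
position: [0.6075, -0.1101, 0.0644]
tcp_rot: [[0.07, 0.998, 0.0], [0.998, -0.07, -0.001], [-0.0, 0.0, -1.0]]
force: [-1.2, -4.8, -1.5]
opening: 0.339
```

Call:
play_rows:
  plan:
    - [[0.0015,0.02,0,0,0,0,-1],[0.0015,0.02,0,0,0,0,-1],[0,0,0,0,0,0,-1]]

```text
time_s: 23.2
position: [0.6076, -0.11, 0.0645]
tcp_rot: [[0.069, 0.998, 0.0], [0.998, -0.069, -0.003], [-0.003, 0.0, -1.0]]
force: [-1.9, -10.1, -2.6]
opening: 0.343
```

Call:
play_rows:
  plan:
    - [[0.0015,0.02,0,0,0,0,-1],[0,0,0,0,0,0,-1]]

```text
time_s: 23.4
position: [0.6076, -0.11, 0.0647]
tcp_rot: [[0.069, 0.998, 0.0], [0.998, -0.069, -0.005], [-0.005, 0.0, -1.0]]
force: [-3.5, -12.3, -1.5]
opening: 0.34
```

Call:
play_rows:
  plan:
    - [[0,0,-0.04,0,0,0,-1],[0,0,-0.04,0,0,0,-1],[0,0,-0.04,0,0,0,-1],[0,0,-0.04,0,0,0,-1],[0,0,0,0,0,0,-1]]

```text
time_s: 23.9
position: [0.6094, -0.1101, 0.0575]
tcp_rot: [[0.07, 0.998, 0.004], [0.998, -0.07, -0.005], [-0.004, 0.004, -1.0]]
force: [-0.6, -11.5, 0.6]
opening: 0.341
```

Call:
play_rows:
  plan:
    - [[0,0,-0.04,0,0,0,-1],[0,0,-0.04,0,0,0,-1],[0,0,-0.04,0,0,0,-1],[0,0,0,0,0,0,-1]]

```text
time_s: 24.3
position: [0.6098, -0.1101, 0.0516]
tcp_rot: [[0.071, 0.997, 0.005], [0.997, -0.071, -0.005], [-0.004, 0.005, -1.0]]
force: [-1.1, -11.8, -0.2]
opening: 0.342
```

Call:
play_rows:
  plan:
    - [[0,0,-0.03,0,0,0,-1],[0,-0.04,0,0,0,0,0.6],[0,0,0,0,0,0,0.6],[0,0,0,0,0,0,0.6],[0,0,0,0,0,0,0.6],[0,0,0.1,0,0,0,0.6],[0,-0.1,0.4,0,0,0,0.6],[0,-0.2,0.4,0,0,0,0.6],[0,-0.2,0.4,0,0,0,0.6],[0,-0.2,0.4,0,0,0,0.6],[0,-0.2,0.4,0,0,0,0.6],[0,0,0,0,0,0,-1]]

```text
time_s: 25.5
position: [0.6099, -0.1557, 0.1572]
tcp_rot: [[0.071, 0.997, 0.007], [0.997, -0.071, -0.003], [-0.003, 0.007, -1.0]]
force: [0.4, -0.6, 0.1]
opening: 0.764
```

Call:
play_rows:
  plan:
    - [[0,0,0,0.0347,0,0,-1],[0,0,0,0.0347,0,0,-1],[0,0,0,0.0347,0,0,-1],[0,0,0,0.0347,0,0,-1],[0,0,0,0,0,0,-1],[0,0,0,0,0,0,-1],[0,0,0,0,0,0,-1]]

```text
time_s: 26.2
position: [0.6073, -0.1524, 0.1537]
tcp_rot: [[0.07, 0.998, -0.001], [0.904, -0.063, 0.422], [0.421, -0.031, -0.907]]
force: [-0.3, -0.5, 0.3]
opening: 0.156
```

Call:
play_rows:
  plan:
    - [[0.0185,0.413,-0.1,0,0,0,-1],[0.0185,0.413,-0.1,0,0,0,-1],[0.0185,0.413,-0.1,0,0,0,-1],[0.0185,0.413,-0.1,0,0,0,-1],[0,0,-0.14,0,0,0,-1],[0,0,-0.14,0,0,0,-1],[0,0,-0.14,0,0,0,-1],[0,0,-0.14,0,0,0,-1],[0,0,0,0,0,0,-1]]

```text
time_s: 27.1
position: [0.6108, -0.072, 0.1045]
tcp_rot: [[0.072, 0.997, -0.001], [0.904, -0.065, 0.423], [0.422, -0.032, -0.906]]
force: [0.3, 0.5, -1.0]
opening: 0.005
```

Call:
play_rows:
  plan:
    - [[0,0,-0.04,0,0,0,-1],[0,0,-0.04,0,0,0,-1],[0,0,0,0,0,0,-1]]

```text
time_s: 27.4
position: [0.6113, -0.0716, 0.1018]
tcp_rot: [[0.071, 0.997, 0.0], [0.904, -0.064, 0.422], [0.421, -0.03, -0.906]]
force: [1.2, -0.1, -0.0]
opening: -0.002
```

Call:
play_rows:
  plan:
    - [[0,0,-0.04,0,0,0,-1],[0,0,0,0,0,0,-1]]

```text
time_s: 27.6
position: [0.6113, -0.0713, 0.0998]
tcp_rot: [[0.07, 0.998, -0.0], [0.904, -0.064, 0.422], [0.421, -0.03, -0.906]]
force: [0.3, 0.3, 0.3]
opening: 0.005
```

Call:
play_rows:
  plan:
    - [[0,0,-0.04,0,0,0,-1],[0,0,0,0,0,0,-1]]

```text
time_s: 27.8
position: [0.6113, -0.0712, 0.0977]
tcp_rot: [[0.07, 0.998, -0.0], [0.904, -0.064, 0.422], [0.421, -0.03, -0.906]]
force: [0.2, 0.0, 0.2]
opening: 0.005
```

Call:
play_rows:
  plan:
    - [[0,0,-0.03,0,0,0,-1],[0,0,0,0,0,0,-1]]

```text
time_s: 28.0
position: [0.6116, -0.0713, 0.0969]
tcp_rot: [[0.07, 0.998, 0.001], [0.904, -0.064, 0.423], [0.422, -0.029, -0.906]]
force: [-0.4, 0.3, 3.7]
opening: 0.003
```

Call:
play_rows:
  plan:
    - [[0,0,-0.02,0,0,0,-1],[0,0,0,0,0,0,-1]]

```text
time_s: 28.2
position: [0.6118, -0.0714, 0.0965]
tcp_rot: [[0.07, 0.998, 0.001], [0.904, -0.064, 0.423], [0.422, -0.029, -0.906]]
force: [-0.5, -0.4, 6.9]
opening: 0.008
```

Call:
play_rows:
  plan:
    - [[0,0,-0.025,0,0,0,-1],[0,0,0,0,0,0,-1]]

```text
time_s: 28.4
position: [0.6119, -0.0715, 0.0962]
tcp_rot: [[0.07, 0.998, 0.002], [0.904, -0.064, 0.423], [0.422, -0.028, -0.906]]
force: [-0.9, -1.5, 10.8]
opening: 0.003
```

Call:
play_rows:
  plan:
    - [[0,0,-0.012,0,0,0,-1],[0,0,0,0,0,0,-1]]

```text
time_s: 28.6
position: [0.612, -0.0715, 0.0961]
tcp_rot: [[0.069, 0.998, 0.002], [0.904, -0.064, 0.423], [0.422, -0.028, -0.906]]
force: [-2.2, -1.9, 13.6]
opening: 0.007
```

Call:
play_rows:
  plan:
    - [[0,0,0.1,0,0,0,-1],[0,0,0.5,0,0,0,-1],[0,-0.4,0.4,0,0,0,0.3],[0,-0.38,0,-0.0347,0,0,0.3],[0,0,0,-0.0347,0,0,0.3],[0,0,0,-0.0347,0,0,0.3],[-0.04,0,0,-0.0347,0,0,0.3],[0,0,0,0,0,0,0.3],[0,0,-0.4,0,0,0,0.3],[0,0,-0.4,0,0,0,0.3],[0,0,-0.4,0,0,0,0.3],[0,0,-0.2,0,0,0,0.3]]

```text
time_s: 29.8
position: [0.6082, -0.1107, 0.0713]
tcp_rot: [[0.071, 0.997, -0.003], [0.997, -0.071, 0.003], [0.002, -0.003, -1.0]]
force: [-0.0, -0.5, -0.6]
opening: 0.641
```

Call:
play_rows:
  plan:
    - [[0,0,0,0,0,0,0.3],[0,0,0,0,0,0,-1],[0,0,0,0,0,0,-1],[0,0,0,0,0,0,-1],[0,0,0,0,0,0,-1],[0,0,0,0,0,0,-1],[0,0,0,0,0,0,-1],[0,0,0,0,0,0,-1]]

```text
time_s: 30.6
position: [0.6097, -0.1104, 0.0741]
tcp_rot: [[0.07, 0.998, 0.001], [0.998, -0.07, -0.0], [-0.0, 0.001, -1.0]]
force: [-0.2, -1.2, 2.8]
opening: 0.342
```

Call:
play_rows:
  plan:
    - [[0,0,0.04,0,0,0,-1],[0,0,0.04,0,0,0,-1],[0,0,0.04,0,0,0,-1],[0,0,0,0,0,0,-1],[0,0,0,0,0,0,-1]]

```text
time_s: 31.1
position: [0.6087, -0.11, 0.0787]
tcp_rot: [[0.07, 0.998, -0.002], [0.998, -0.07, 0.001], [0.0, -0.002, -1.0]]
force: [0.6, -0.1, -6.8]
opening: 0.337
```

Call:
play_rows:
  plan:
    - [[0,0,0.03,0,0,0,-1],[0,0,0,0,0,0,-1],[0,0,0,0,0,0,-1]]

```text
time_s: 31.4
position: [0.6087, -0.1096, 0.0804]
tcp_rot: [[0.07, 0.998, -0.002], [0.998, -0.07, 0.001], [0.001, -0.002, -1.0]]
force: [0.1, 2.4, -9.7]
opening: 0.34
```

Call:
play_rows:
  plan:
    - [[0,0,0.03,0,0,0,-1],[0,0,0,0,0,0,-1],[0,0,0,0,0,0,-1]]

```text
time_s: 31.7
position: [0.6086, -0.109, 0.0819]
tcp_rot: [[0.071, 0.997, -0.002], [0.997, -0.071, 0.002], [0.002, -0.002, -1.0]]
force: [1.4, 6.0, -10.7]
opening: 0.344
```

Call:
play_rows:
  plan:
    - [[0,0,-0.06,0,0,0,-1],[0,0,-0.06,0,0,0,-1],[0,0,-0.05,0,0,0,-1],[0,0,0,0,0,0,0.4],[0,0,0,0,0,0,0.4],[0,0,0,0,0,0,0.4],[0,0,0.3,0,0,0,0.4],[0,-0.2,0.4,0,0,0,0.4],[0,-0.4,0.4,0,0,0,-1],[0,-0.4,0.4,0,0,0,-1],[0,0,0,0,0,0,-1],[0,0,0,0,0,0,-1]]

```text
time_s: 32.9
position: [0.6095, -0.1605, 0.1499]
tcp_rot: [[0.071, 0.997, 0.001], [0.997, -0.071, -0.0], [-0.0, 0.001, -1.0]]
force: [-0.8, 0.5, -0.2]
opening: 0.419
```

Call:
play_rows:
  plan:
    - [[0,0,0,0.0347,0,0,-1],[0,0,0,0.0347,0,0,-1],[0,0,0,0.0347,0,0,-1],[0,0,0,0.0347,0,0,-1],[0,0,0,0,0,0,-1],[0,0,0,0,0,0,-1],[0,0,0,0,0,0,-1]]

```text
time_s: 33.6
position: [0.609, -0.1585, 0.1488]
tcp_rot: [[0.069, 0.998, -0.002], [0.904, -0.062, 0.422], [0.421, -0.031, -0.907]]
force: [-0.0, -0.2, -0.7]
opening: 0.007
```

Call:
play_rows:
  plan:
    - [[0.01,0.44,-0.1,0,0,0,-1],[0.01,0.44,-0.1,0,0,0,-1],[0.01,0.44,-0.1,0,0,0,-1],[0.01,0.44,-0.1,0,0,0,-1],[0,0,-0.14,0,0,0,-1],[0,0,-0.14,0,0,0,-1],[0,0,-0.14,0,0,0,-1],[0,0,-0.1,0,0,0,-1],[0,0,0,0,0,0,-1],[0,0,0,0,0,0,-1]]

```text
time_s: 34.6
position: [0.6114, -0.073, 0.1028]
tcp_rot: [[0.071, 0.997, 0.0], [0.904, -0.065, 0.422], [0.421, -0.03, -0.906]]
force: [0.6, -0.5, -0.1]
opening: 0.007
```

Call:
play_rows:
  plan:
    - [[0,0,-0.04,0,0,0,-1],[0,0,-0.04,0,0,0,-1],[0,0,0,0,0,0,-1]]

```text
time_s: 34.9
position: [0.6112, -0.0723, 0.0988]
tcp_rot: [[0.071, 0.998, -0.0], [0.904, -0.064, 0.422], [0.421, -0.03, -0.906]]
force: [-0.4, -0.5, -0.3]
opening: 0.004
```

Call:
play_rows:
  plan:
    - [[0,0,-0.03,0,0,0,-1],[0,0,0,0,0,0,-1]]

```text
time_s: 35.1
position: [0.6113, -0.0723, 0.0974]
tcp_rot: [[0.07, 0.998, 0.0], [0.904, -0.064, 0.422], [0.421, -0.03, -0.906]]
force: [0.4, -0.0, -0.2]
opening: 0.006
```

Call:
play_rows:
  plan:
    - [[0,0,-0.035,0,0,0,-1],[0,0,-0.03,0,0,0,-1],[0,0,0,0,0,0,-1]]

```text
time_s: 35.4
position: [0.612, -0.0725, 0.0963]
tcp_rot: [[0.07, 0.998, 0.002], [0.904, -0.064, 0.423], [0.422, -0.028, -0.906]]
force: [-2.2, -2.2, 9.2]
opening: 0.004
```

Call:
play_rows:
  plan:
    - [[0,0,-0.02,0,0,0,-1],[0,0,0,0,0,0,-1]]

```text
time_s: 35.6
position: [0.6121, -0.0726, 0.096]
tcp_rot: [[0.069, 0.998, 0.002], [0.904, -0.064, 0.423], [0.422, -0.027, -0.906]]
force: [-2.8, -1.3, 12.4]
opening: 0.005
```

Call:
play_rows:
  plan:
    - [[0,0,0.1,0,0,0,-1],[0,-0.2,0.7,0,0,0,-1],[0,0,0.8,0,0,0,-1],[0,0,0.8,-0.0347,0,0,-1],[0,0,0.8,-0.0347,0,0,0.2],[0,0,0,-0.0347,0,0,0.2],[0,0,0,-0.0347,0,0,0.2],[0,0,0,0,0,0,0.2]]

```text
time_s: 36.4
position: [0.611, -0.0791, 0.2541]
tcp_rot: [[0.066, 0.998, 0.001], [0.998, -0.066, 0.0], [0.0, 0.001, -1.0]]
force: [-0.8, -0.3, -0.7]
opening: 0.284
```

Call:
play_rows:
  plan:
    - [[-0.1,0.8,0,0,0,-0.0239,0.2],[-0.1,0.8,0,0,0,-0.0239,0.2],[-0.1,0.8,0,0,0,-0.0239,0.2],[-0.1,0.8,0,0,0,-0.0239,0.2],[-0.1,0.8,0,0,0,0,0.2],[-0.1,0.8,0,0,0,0,0.2],[-0.1,0.8,0,0,0,0,0.2],[-0.1,0.8,0,0,0,0,0.2],[-0.1,0.8,0,0,0,0,0.2],[-0.1,0.8,0,0,0,0,0.2],[0,0,0,0,0,0,0.2],[0,0,0,0,0,0,0.2]]

```text
time_s: 37.6
position: [0.5611, 0.3177, 0.2521]
tcp_rot: [[0.361, 0.933, -0.003], [0.933, -0.361, -0.0], [-0.001, -0.002, -1.0]]
force: [0.4, -0.8, -0.3]
opening: 0.601
```

Run:
```python
from h import *
s=capture("side");t=capture("top"); st=read_state(); print(st["position"],st["tcp_rot"],st["opening"])
save("s3",crop(t,215,150,260,170,3)[:, :776])
save("s3b",crop(s,240,190,160,120,4))
```

```text
[0.56155838 0.31628388 0.25247527] [[ 3.63524937e-01  9.31582604e-01 -1.86335270e-03]
 [ 9.31583852e-01 -3.63526268e-01 -4.22071450e-04]
 [-1.07057207e-03 -1.58243579e-03 -9.99998175e-01]] 0.6032561870142328
(510, 780, 3)
(480, 644, 3)
```

View pics/s3.png

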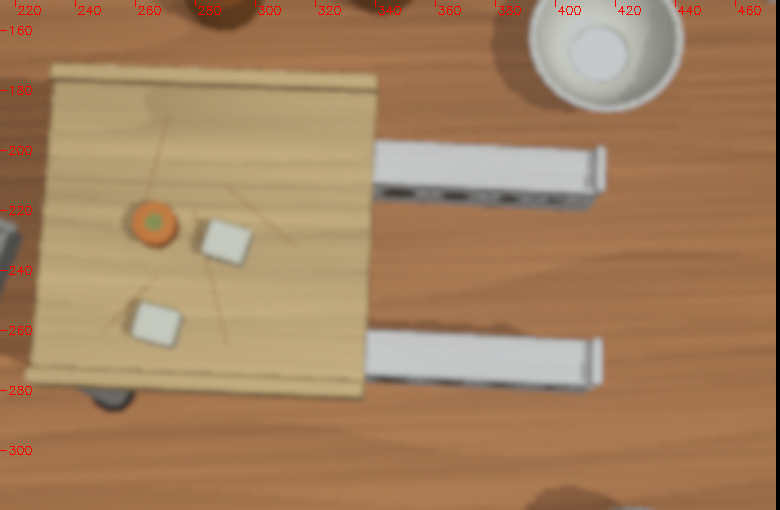

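Call:
play_rows:
  plan:
    - [[0,0.1,-0.5,0,0,0,0.2],[0,0.09,-0.5,0,0,0,0.2],[0,0,-0.56,0,0,0,0.2],[0,0,-0.56,0,0,0,0.2],[0,0,-0.56,0,0,0,0.2],[0,0,-0.56,0,0,0,0.2],[0,0,-0.6,0,0,0,0.2],[0,0,-0.59,0,0,0,0.2],[0,0,0,0,0,0,0.2],[0,0,0,0,0,0,0.2]]

```text
time_s: 38.7
position: [0.5618, 0.3259, 0.0316]
tcp_rot: [[0.364, 0.931, -0.001], [0.931, -0.364, -0.0], [-0.001, -0.001, -1.0]]
force: [0.5, 0.2, -0.1]
opening: 0.6
```

Call:
play_rows:
  plan:
    - [[0,0,0,0,0,0,-1],[0,0,0,0,0,0,-1],[0,0,0,0,0,0,-1],[0,0,0,0,0,0,-1],[0,0,0,0,0,0,-1],[0,0,0,0,0,0,-1],[0,0,0,0,0,0,-1],[0,0,0,0,0,0,-1],[0,0,0,0,0,0,-1]]

```text
time_s: 39.6
position: [0.5619, 0.3273, 0.0321]
tcp_rot: [[0.362, 0.932, 0.001], [0.932, -0.362, 0.0], [0.001, 0.001, -1.0]]
force: [1.4, -0.2, 2.4]
opening: 0.131
```

Run:
```python
from h import *
o=np.array([.547,-.0282]);a=np.radians(-4.11)
W=lambda x,y,z:[*(o+[np.cos(a)*x-np.sin(a)*y,np.sin(a)*x+np.cos(a)*y]),z]
print(proj("top",[W(-.065,-.169,.0975),W(.065,-.169,.0975)]).round(1),"obs (414,270.2) (415,206.2)")
for y in(-.09,-.12): print(W(0,y,0))
```

```text
[[412.4 270.1]
 [413.6 206.3]] obs (414,270.2) (415,206.2)
[np.float64(0.5405495623449648), np.float64(-0.11796854601729106), 0]
[np.float64(0.538399416459953), np.float64(-0.1478913946897214), 0]
```

Call:
play_rows:
  plan:
    - [[0,0,0.3,0,0,0,-1],[0,0,0.7,0,0,0,-1],[0,0,0.7,0,0,0,-1],[0,0,0.7,0,0,0,-1],[0,0,0.7,0,0,0,-1],[0,0,0.7,0,0,0,-1],[0,0,0.7,0,0,0,-1],[0,0,0.7,0,0,0,-1],[0,0,0,0,0,0,-1]]

```text
time_s: 40.5
position: [0.5633, 0.3284, 0.2978]
tcp_rot: [[0.362, 0.932, 0.01], [0.932, -0.362, 0.004], [0.008, 0.008, -1.0]]
force: [1.1, 0.4, -2.4]
opening: 0.133
```

Call:
play_rows:
  plan:
    - [[-0.0332,-0.748,0,0,0,-0.03375,-1],[-0.0332,-0.748,0,0,0,-0.03375,-1],[-0.0332,-0.748,0,0,0,-0.03375,-1],[-0.0332,-0.748,0,0,0,-0.03375,-1],[-0.0332,-0.748,0,0,0,-0.03375,-1],[-0.0332,-0.748,0,0,0,-0.03375,-1],[-0.0332,-0.748,0,0,0,-0.03375,-1],[-0.0332,-0.748,0,0,0,-0.03375,-1],[-0.0332,-0.748,0,0,0,-0.03375,-1],[-0.0332,-0.748,0,0,0,-0.03375,-1],[-0.0332,-0.748,0,0,0,-0.03375,-1],[-0.0332,-0.748,0,0,0,-0.03375,-1]]

```text
time_s: 41.7
position: [0.5393, -0.1221, 0.2897]
tcp_rot: [[0.997, -0.077, -0.004], [-0.077, -0.997, 0.003], [-0.005, -0.002, -1.0]]
force: [0.2, 0.5, -4.2]
opening: 0.136
```

Call:
play_rows:
  plan:
    - [[0,0,0,0,0,0,-1],[0,0,0,0,0,0,-1],[0,0,0,0,0,0,-1]]

```text
time_s: 42.0
position: [0.5402, -0.1203, 0.2905]
tcp_rot: [[0.997, -0.071, -0.003], [-0.071, -0.997, 0.002], [-0.003, -0.002, -1.0]]
force: [-0.1, 0.6, -4.8]
opening: 0.134
```

Call:
play_rows:
  plan:
    - [[0.02,-0.01,-0.5,0,0,0,-1],[0.02,-0.01,-0.5,0,0,0,-1],[0,0,-0.5,0,0,0,-1],[0,0,-0.5,0,0,0,-1],[0,0,-0.5,0,0,0,-1],[0,0,-0.5,0,0,0,-1],[0,0,-0.1,0,0,0,-1],[0,0,0,0,0,0,-1],[0,0,0,0,0,0,-1]]

```text
time_s: 42.9
position: [0.5444, -0.1223, 0.1378]
tcp_rot: [[0.997, -0.071, 0.002], [-0.071, -0.997, -0.001], [0.002, 0.001, -1.0]]
force: [0.4, -0.0, -3.1]
opening: 0.134
```

Call:
play_rows:
  plan:
    - [[0,0,-0.04,0,0,0,-1],[0,0,-0.04,0,0,0,-1],[0,0,0,0,0,0,-1]]

```text
time_s: 43.2
position: [0.5435, -0.1226, 0.1332]
tcp_rot: [[0.997, -0.072, 0.001], [-0.072, -0.997, -0.0], [0.001, 0.0, -1.0]]
force: [0.2, -0.2, -3.6]
opening: 0.13
```

Call:
play_rows:
  plan:
    - [[-0.02,0.02,-0.04,0,0,0,-1],[0,0,-0.04,0,0,0,-1],[0,0,0,0,0,0,-1]]

```text
time_s: 43.5
position: [0.5421, -0.1215, 0.1284]
tcp_rot: [[0.997, -0.072, -0.001], [-0.072, -0.997, 0.0], [-0.001, -0.0, -1.0]]
force: [0.2, -0.2, -4.5]
opening: 0.136
```

Call:
play_rows:
  plan:
    - [[0,0,-0.03,0,0,0,-1],[0,0,-0.03,0,0,0,-1],[0,0,0,0,0,0,-1]]

```text
time_s: 43.8
position: [0.5425, -0.1216, 0.1256]
tcp_rot: [[0.997, -0.072, -0.0], [-0.072, -0.997, 0.0], [-0.0, -0.0, -1.0]]
force: [-0.9, -0.7, -4.2]
opening: 0.135
```

Call:
play_rows:
  plan:
    - [[0,0,-0.03,0,0,0,-1],[0,0,0,0,0,0,-1]]

```text
time_s: 44.0
position: [0.5427, -0.1222, 0.1247]
tcp_rot: [[0.997, -0.072, 0.001], [-0.072, -0.997, -0.001], [0.001, 0.001, -1.0]]
force: [-0.8, -0.9, -0.4]
opening: 0.136
```

Call:
play_rows:
  plan:
    - [[0,0,-0.03,0,0,0,-1],[0,0,0,0,0,0,-1]]

```text
time_s: 44.2
position: [0.543, -0.1227, 0.1235]
tcp_rot: [[0.997, -0.072, 0.001], [-0.072, -0.997, -0.002], [0.002, 0.002, -1.0]]
force: [-1.1, -4.9, 4.6]
opening: 0.129
```

Call:
play_rows:
  plan:
    - [[0,0,0,0,0,0,-0.3],[0,0,0,0,0,0,-0.3],[0,0,0,0,0,0,0],[0,0,0,0,0,0,0],[0,0,0.1,0,0,0,0],[0,0,0.3,0,0,0,0],[0,0,0.6,0,0,0,0],[0,0,0.6,0,0,0,0],[0,0,0.6,0,0,0,0],[0,0,0.6,0,0,0,0.3],[0,0,0,0,0,0,0.3]]

```text
time_s: 45.3
position: [0.5452, -0.1225, 0.2676]
tcp_rot: [[0.997, -0.072, 0.01], [-0.072, -0.997, -0.004], [0.01, 0.003, -1.0]]
force: [-0.2, 0.2, 0.2]
opening: 0.601
```

Call:
play_rows:
  plan:
    - [[-0.252,0.75,0,0,0,0.0055,0.3],[-0.252,0.75,0,0,0,0.0055,0.3],[-0.252,0.75,0,0,0,0.0055,0.3],[-0.252,0.75,0,0,0,0.0055,0.3],[-0.252,0.75,0,0,0,0.0055,0.3],[-0.252,0.75,0,0,0,0.0055,0.3],[-0.252,0.75,0,0,0,0.0055,0.3],[-0.252,0.75,0,0,0,0.0055,0.3],[-0.252,0.75,0,0,0,0.0055,0.3],[-0.252,0.75,0,0,0,0.0055,0.3],[-0.252,0.75,0,0,0,0.0055,0.3],[-0.252,0.75,0,0,0,0.0055,0.3]]

```text
time_s: 46.5
position: [0.3898, 0.3297, 0.2621]
tcp_rot: [[0.991, 0.135, -0.001], [0.135, -0.991, -0.001], [-0.001, 0.0, -1.0]]
force: [0.7, -0.4, 1.2]
opening: 0.652
```

Call:
play_rows:
  plan:
    - [[0,0,0,0,0,0,0.3],[0,0,0,0,0,0,0.3],[0,0,0,0,0,0,0.3]]

```text
time_s: 46.8
position: [0.3911, 0.3275, 0.2622]
tcp_rot: [[0.991, 0.134, -0.001], [0.134, -0.991, -0.001], [-0.001, 0.001, -1.0]]
force: [0.3, 0.7, -0.3]
opening: 0.651
```

Run:
```python
from h import *
t=capture("top"); s=capture("side"); st=read_state(); print(st["position"],st["force"])
cv2.imwrite("pics/t4r.png",t[:,:,::-1])
save("s4",crop(t,215,150,260,170,3)[:, :776])
```

```text
[0.39155997 0.32724245 0.26254056] [-0.5995587  -0.44197799 -0.24201479]
(510, 780, 3)
```

View pics/s4.png

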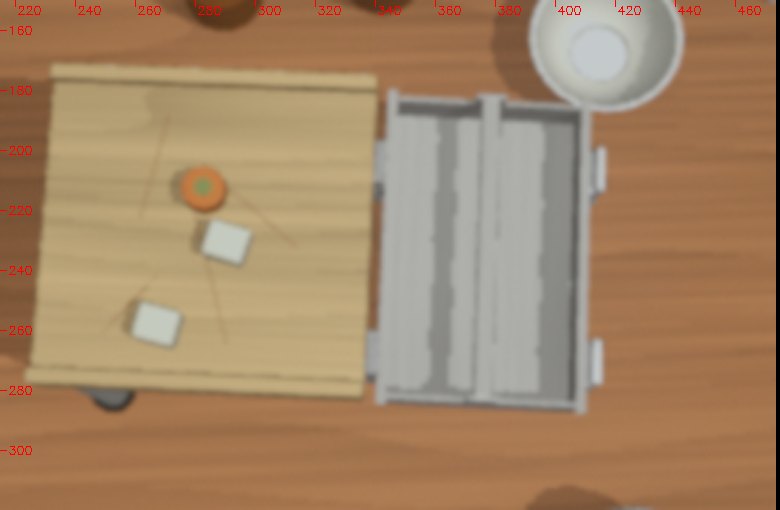

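Call:
play_rows:
  plan:
    - [[0.01,0,-0.556,0,0,0,0.3],[0,0,-0.556,0,0,0,0.3],[0,0,-0.556,0,0,0,0.3],[0,0,-0.556,0,0,0,0.3],[0,0,-0.556,0,0,0,0.3],[0,0,-0.556,0,0,0,0.3],[0,0,-0.556,0,0,0,0.3],[0,0,-0.556,0,0,0,0.3],[0,0,0,0,0,0,0.3],[0,0,0,0,0,0,0.3]]

```text
time_s: 47.9
position: [0.3922, 0.3277, 0.0404]
tcp_rot: [[0.991, 0.133, -0.001], [0.133, -0.991, -0.0], [-0.001, 0.0, -1.0]]
force: [0.5, -0.7, -1.4]
opening: 0.65
```

Call:
play_rows:
  plan:
    - [[0,0,0,0,0,0,-1],[0,0,0,0,0,0,-1],[0,0,0,0,0,0,-1],[0,0,0,0,0,0,-1],[0,0,0,0,0,0,-1],[0,0,0,0,0,0,-1],[0,0,0,0,0,0,-1],[0,0,0,0,0,0,-1]]

```text
time_s: 48.7
position: [0.3919, 0.3286, 0.0409]
tcp_rot: [[0.991, 0.135, 0.001], [0.135, -0.991, 0.0], [0.001, -0.0, -1.0]]
force: [-0.8, 0.3, 5.7]
opening: 0.297
```

Run:
```python
from h import *
o=np.array([.547,-.0282]);a=np.radians(-4.11);R=np.array([[np.cos(a),-np.sin(a)],[np.sin(a),np.cos(a)]])
A=lambda x,y:(215+(x+.5)/3-.5,150+(y+.5)/3-.5)
for n,c,z in(("bar",(487,249),.1445),("pan rim",(485,251),.13),("carrot",(203,187),.182),("rad1",(227,242),.182),("rad2",(156,324),.182)):
    X=ray("top",A(*c),z); print(n,X.round(4),((X[:2]-o)@R).round(4))
W=lambda x,y:np.array([.5487,-.0285])+R@[x,y]
for q in((-.012,.168),(-.012,-.05)): print(W(*q).round(4))
```

```text
bar [ 0.539  -0.122   0.1445] [-0.0013 -0.0942]
pan rim [ 0.5404 -0.1217  0.13  ] [ 0.0001 -0.0937]
carrot [0.5768 0.0556 0.182 ] [0.0237 0.0857]
rad1 [0.5413 0.041  0.182 ] [-0.0106  0.0687]
rad2 [0.4913 0.0855 0.182 ] [-0.0637  0.1094]
[0.5488 0.1399]
[ 0.5331 -0.0775]
```

Call:
play_rows:
  plan:
    - [[0,0,0.3,0,0,0,-1],[0,0,0.6,0,0,0,-1],[0,0,0.7,0,0,0,-1],[0,0,0.7,0,0,0,-1],[0,0,0.7,0,0,0,-1],[0,0,0.7,0,0,0,-1],[0,0,0.7,0,0,0,-1],[0,0,0,0,0,0,-1]]

```text
time_s: 49.5
position: [0.3943, 0.3299, 0.2647]
tcp_rot: [[0.991, 0.135, 0.009], [0.135, -0.991, 0.005], [0.01, -0.004, -1.0]]
force: [1.0, 1.0, -1.6]
opening: 0.298
```

Call:
play_rows:
  plan:
    - [[0.379,-0.478,0,0,0,-0.00824,-1],[0.379,-0.478,0,0,0,-0.00824,-1],[0.379,-0.478,0,0,0,-0.00824,-1],[0.379,-0.478,0,0,0,-0.00824,-1],[0.379,-0.478,0,0,0,-0.00824,-1],[0.379,-0.478,0,0,0,-0.00824,-1],[0.379,-0.478,0,0,0,-0.00824,-1],[0.379,-0.478,0,0,0,-0.00824,-1],[0,0,0,0,0,0,-1],[0,0,0,0,0,0,-1],[0,0,0,0,0,0,-1]]

```text
time_s: 50.6
position: [0.5418, 0.1378, 0.2591]
tcp_rot: [[0.997, -0.071, -0.003], [-0.071, -0.997, 0.0], [-0.003, -0.0, -1.0]]
force: [-0.1, 0.8, -2.4]
opening: 0.298
```

Run:
```python
from h import *
s=capture("side"); st=read_state(); print(st["position"],st["force"],st["moment"],st["opening"])
save("s5",crop(s,220,120,190,170,4)[:600])
```

```text
[0.54192224 0.13799305 0.25943719] [-0.53174868 -0.03544245 -1.98864231] [ 0.02147536  0.05674083 -0.0064788 ] 0.2971913025291907
(600, 764, 3)
```

View pics/s5.png

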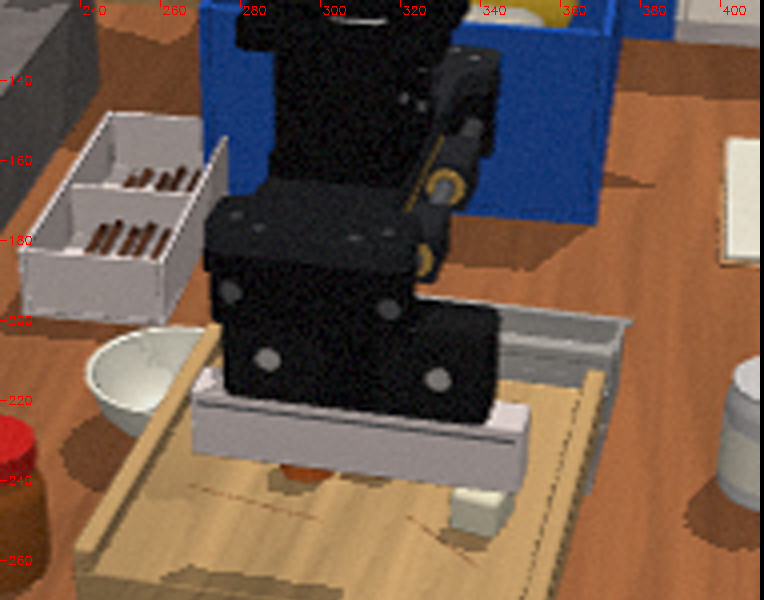

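Call:
play_rows:
  plan:
    - [[0.01,0,-0.27,0,0,0,-1],[0,0,-0.27,0,0,0,-1],[0,0,-0.27,0,0,0,-1],[0,0,-0.27,0,0,0,-1],[0,0,0,0,0,0,-1],[0,0,0,0,0,0,-1]]

```text
time_s: 51.25
position: [0.5433, 0.138, 0.2064]
tcp_rot: [[0.997, -0.071, -0.001], [-0.071, -0.997, 0.0], [-0.001, -0.0, -1.0]]
force: [0.1, -0.4, -1.4]
opening: 0.294
```

Call:
play_rows:
  plan:
    - [[0,0,-0.04,0,0,0,-1],[0,0,-0.02,0,0,0,-1],[0,0,0,0,0,0,-1]]

```text
time_s: 51.55
position: [0.544, 0.1373, 0.2037]
tcp_rot: [[0.997, -0.072, 0.001], [-0.072, -0.997, 0.0], [0.001, -0.0, -1.0]]
force: [-0.8, -0.3, -1.8]
opening: 0.298
```

Call:
play_rows:
  plan:
    - [[0,0,-0.035,0,0,0,-1],[-0.0086,-0.12,0,0,0,0,-1],[-0.0172,-0.239,0,0,0,0,-1],[-0.0172,-0.239,0,0,0,0,-1],[-0.0172,-0.239,0,0,0,0,-1],[-0.0172,-0.239,0,0,0,0,-1],[-0.0172,-0.239,0,0,0,0,-1],[-0.0172,-0.239,0,0,0,0,-1]]

```text
time_s: 52.35
position: [0.5381, 0.0583, 0.2016]
tcp_rot: [[0.997, -0.072, 0.0], [-0.072, -0.997, 0.0], [0.0, -0.0, -1.0]]
force: [0.1, 0.1, -1.2]
opening: 0.296
```

Call:
play_rows:
  plan:
    - [[-0.0172,-0.239,0,0,0,0,-1],[-0.0172,-0.239,0,0,0,0,-1],[-0.0172,-0.239,0,0,0,0,-1],[-0.0172,-0.239,0,0,0,0,-1],[-0.0115,-0.16,0,0,0,0,-1],[-0.0115,-0.16,0,0,0,0,-1],[0,0,0,0,0,0,-1]]

```text
time_s: 53.05
position: [0.5337, -0.0054, 0.2016]
tcp_rot: [[0.997, -0.073, 0.0], [-0.073, -0.997, -0.0], [0.0, 0.0, -1.0]]
force: [0.2, -0.2, -1.5]
opening: 0.297
```

Call:
play_rows:
  plan:
    - [[-0.0086,-0.12,0,0,0,0,-1],[-0.0086,-0.12,0,0,0,0,-1],[-0.0086,-0.12,0,0,0,0,-1],[-0.0086,-0.12,0,0,0,0,-1],[-0.0086,-0.12,0,0,0,0,-1],[-0.0086,-0.12,0,0,0,0,-1],[-0.0086,-0.12,0,0,0,0,-1],[-0.0086,-0.12,0,0,0,0,-1],[-0.0086,-0.12,0,0,0,0,-1],[-0.0086,-0.12,0,0,0,0,-1],[0,0,0,0,0,0,-1],[0,0,0,0,0,0,-1]]

```text
time_s: 54.25
position: [0.5293, -0.0644, 0.2016]
tcp_rot: [[0.997, -0.072, -0.0], [-0.072, -0.997, 0.0], [-0.0, -0.0, -1.0]]
force: [0.3, 0.3, -1.4]
opening: 0.296
```

Call:
play_rows:
  plan:
    - [[0,0,0.4,0,0,0,-1],[0,0,0.6,0,0,0,-1],[0,0,0.6,0,0,0,-1],[-0.39,0.75,0,0,0,0.0081,-1],[-0.39,0.75,0,0,0,0.0081,-1],[-0.39,0.75,0,0,0,0.0081,-1],[-0.39,0.75,0,0,0,0.0081,-1],[-0.39,0.75,0,0,0,0.0081,-1],[-0.39,0.75,0,0,0,0.0081,-1],[-0.39,0.75,0,0,0,0.0081,-1],[0,0.75,0,0,0,0.0081,-1],[0,0.75,0,0,0,0,-1]]

```text
time_s: 55.45
position: [0.3916, 0.2749, 0.2819]
tcp_rot: [[0.991, 0.133, 0.0], [0.133, -0.991, 0.0], [0.0, -0.0, -1.0]]
force: [1.3, -0.2, -1.4]
opening: 0.296
```

Call:
play_rows:
  plan:
    - [[0,0,0,0,0,0,-1],[0,0,0,0,0,0,-1],[0,0,0,0,0,0,-1]]

```text
time_s: 55.75
position: [0.3924, 0.2725, 0.2814]
tcp_rot: [[0.991, 0.131, -0.001], [0.131, -0.991, -0.001], [-0.001, 0.001, -1.0]]
force: [0.1, -0.8, -2.1]
opening: 0.298
```

Run:
```python
from h import *
t=capture("top"); s=capture("side"); st=read_state(); print(st["position"],st["tcp_rot"],st["force"])
save("s6",crop(t,215,160,210,140,2),crop(s,230,185,170,130,2))
```

```text
[0.39276569 0.27211756 0.28148735] [[ 9.91567613e-01  1.29589205e-01 -5.54756053e-04]
 [ 1.29588927e-01 -9.91567673e-01 -5.10310153e-04]
 [-6.16208855e-04  4.34116779e-04 -9.99999716e-01]] [-0.29566507 -0.44685148 -3.1822239 ]
(280, 768, 3)
```

View pics/s6.png

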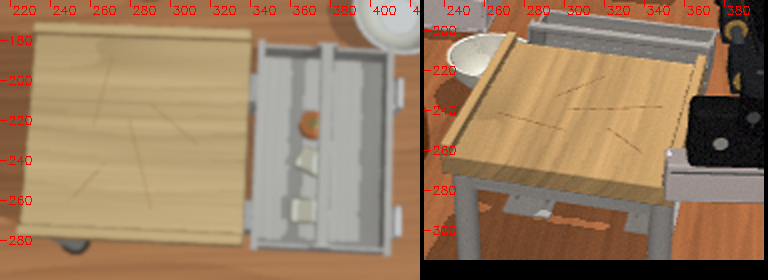

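Call:
play_rows:
  plan:
    - [[-0.04,0.37,0,0,0,0.001,-1],[-0.04,0.37,0,0,0,0,-1],[-0.03,0.37,0,0,0,0,-1],[0,0,-0.55,0,0,0,-1],[0,0,-0.55,0,0,0,-1],[0,0,-0.55,0,0,0,-1],[0,0,-0.55,0,0,0,-1],[0,0,-0.55,0,0,0,-1],[0,0,-0.55,0,0,0,-1],[0,0,-0.55,0,0,0,-1],[0,0,-0.55,0,0,0,-1],[0,0,0,0,0,0,-1]]

```text
time_s: 57.05
position: [0.3858, 0.3265, 0.0589]
tcp_rot: [[0.991, 0.132, -0.007], [0.132, -0.991, -0.003], [-0.007, 0.003, -1.0]]
force: [-1.9, -0.2, -1.8]
opening: 0.299
```

Call:
play_rows:
  plan:
    - [[0,0,-0.1,0,0,0,-1],[0,0,-0.1,0,0,0,-1],[0,0,0,0,0,0,-1],[0,0,0,0,0,0,-1]]

```text
time_s: 57.45
position: [0.3879, 0.3289, 0.0525]
tcp_rot: [[0.991, 0.134, 0.002], [0.134, -0.991, 0.001], [0.002, -0.001, -1.0]]
force: [0.2, 0.2, -2.1]
opening: 0.297
```

Call:
play_rows:
  plan:
    - [[0,0,-0.08,0,0,0,-1],[0,0,-0.08,0,0,0,-1],[0,0,0,0,0,0,-1],[0,0,0,0,0,0,-1]]

```text
time_s: 57.85
position: [0.3872, 0.3287, 0.0434]
tcp_rot: [[0.991, 0.134, -0.0], [0.134, -0.991, -0.0], [-0.0, 0.0, -1.0]]
force: [-0.3, 0.8, -2.4]
opening: 0.293
```

Call:
play_rows:
  plan:
    - [[0,0,-0.03,0,0,0,-1],[0,0,-0.03,0,0,0,-1],[0,0,0,0,0,0,-1]]

```text
time_s: 58.15
position: [0.3874, 0.3288, 0.0409]
tcp_rot: [[0.991, 0.134, 0.0], [0.134, -0.991, 0.0], [0.0, -0.0, -1.0]]
force: [-0.1, -0.4, 1.3]
opening: 0.296
```

Floor contact; release, rise and retreat away from the board.

Call:
play_rows:
  plan:
    - [[0,0,0,0,0,0,-0.2],[0,0,0,0,0,0,0.2],[0,0,0,0,0,0,0.2],[0,0,0,0,0,0,0.2],[0,0,0,0,0,0,0.2],[0,0,0.3,0,0,0,0.2],[0,0,0.5,0,0,0,0.2],[0,0,0.8,0,0,0,0.2],[0,0,0.8,0,0,0,0.2],[0,0,0.8,0,0,0,0.2],[0,0,0.8,0,0,0,0.2],[0,0,0,0,0,0,0.2]]

```text
time_s: 59.35
position: [0.3906, 0.3306, 0.2461]
tcp_rot: [[0.991, 0.134, 0.011], [0.134, -0.991, 0.006], [0.012, -0.004, -1.0]]
force: [0.6, 0.6, -0.7]
opening: 0.599
```

Run:
```python
from h import *
t=capture("top"); s=capture("side"); st=read_state(); print(st["position"],st["force"],st["opening"],st["time_s"])
a=t[80:400,:470]; b=s[160:480,200:470]
save("s7",crop(t,90,110,380,280,1),crop(s,180,160,300,320,1))
save("s7b",crop(s,200,180,270,280,2)[:,:540])
cv2.imwrite("pics/t7.png",t[:,:,::-1])
```

```text
[0.38749138 0.32880945 0.24145746] [-0.02438136 -0.15562774 -0.93461212] 0.5968549386121332 59.45
(320, 688, 3)
(560, 544, 3)
```

View pics/s7b.png

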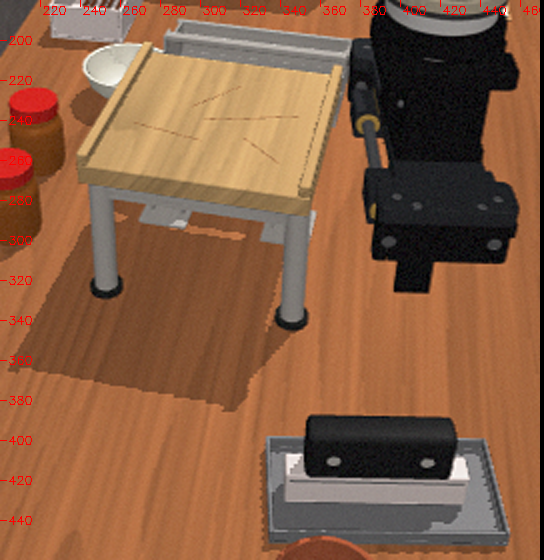

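View pics/t7.png

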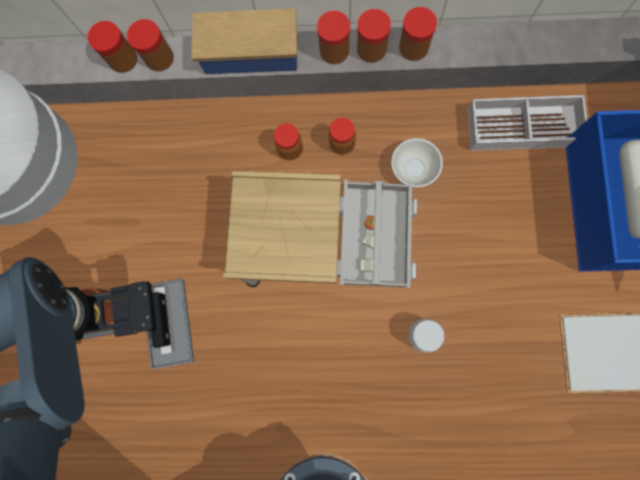

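```bash
python3 -c "
from rig import *
print(hand_in())"
```

```text
the job is handed in; nothing more can be done
None
```

I finished the whole job and handed it in at about 59.5 s, with the gripper clear of everything. The one thing I couldn't confirm by eye is the catches.

- **Brackets:** I hooked both into the slotted legs and pressed each at its top near the leg, to about 17 N (near, slightly over the 10 to 15 N you gave) and 14 N (far). Both stopped hard at the same height.
- **Catches:** the board hides them from both cameras.
    - **Far:** a pull of up to about 11 N raised the arm's middle about 8 mm. The gripper was still moving slowly when I stopped, so there was no clear hard stop. Afterwards its top was still at home height, and I pressed it down again.
    - **Near:** I didn't pull-test it. I take it as locked because it matched the far one in height and stiffness.
- **Pan:** it stands on both arms. The camera puts the bar about 1 mm off centre along the board and 94 mm out from the leg faces (86 to 101 allowed).
- **Vegetable ends:** three were present. The carrot end got knocked aside during the run, so I located it again before sweeping. One pass of the scraper put all three in the pan, and the last pictures show the board empty.
- **Scraper and bystanders:** the scraper is upright in its tray. The jars, can and bowl look unmoved.

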